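# Switch off the mug warmer under the blue-banded mug

## Task

Two identical mug warmers are both switched on, one under the white mug with the blue band and one under the plain grey-blue mug. Switch off the warmer on which the blue-banded white mug stands by flipping its red toggle right over to the other side (the black-dot side). Leave the other warmer switched on and both mugs standing undisturbed on their warmers.

Things in the scene. Friction and masses are not known exactly. Their poses are not given: they have to be found in the camera images.
- warmer_a: THE WARMER TO SWITCH OFF: fixed flat white mug warmer, 220 (its x) x 110 (y) x 30 mm high, under the blue-banded mug. Origin: centre of its underside, on the worktop. Its x axis runs from the toggle end (near the robot) to the heating disc, y to its left, z up. The dark disc, 100 mm across, is centred at x = +45 mm. Yaw up to 0.3 rad either way; it may be the left or the right of the two.
- warmer_a_pivot (a point): Pivot of the red toggle of warmer_a: at x = -75 mm, y = 0, z = 30 mm in the warmer's frame, level with the top of the grey switch panel; same axes as the warmer. On the panel a green dot 39 mm to the right (-y) marks ON, a black dot 39 mm to the left (+y) marks OFF. Nothing but the mug (edge over 65 mm away, to +x) stands near.
- warmer_a_switch (a joint): Angle of warmer_a's red toggle about the warmer's x axis, rad: +0.5 = leaning right to the green dot (ON, the start), 0 upright, -0.5 = leaning left to the black dot (OFF); stops at both ends. Over-centre: its weight holds it at an end (about 2 N at 40 mm above the pivot pushes it off its stop, less towards upright); past upright it falls over by itself and stays there.
- warmer_a_tip (a point): Middle of the round top end of the red bat toggle of warmer_a, 64 mm from its pivot. The bat is round, tapering from 15 mm thick near its top to 9 mm at its foot; its z axis runs up the bat. At either end position the tip is about 86 mm above the worktop and 31 mm to the side of the pivot; upright it is 94 mm up.
- warmer_b: The other, identical warmer, under the plain grey-blue mug, with its toggle at the same place in its frame; origin and axes as for warmer_a. To be left on.
- warmer_b_switch (a joint): The same for the toggle of the other warmer (warmer_b, under the plain grey-blue mug): it starts at +0.5 (ON) and must stay on.
- mug_blue: White mug with a broad blue band, 85 mm across, 91 mm high, 116 mm long with its handle, standing loose on the disc of warmer_a (its top about 121 mm above the worktop). Origin: underside, at the middle of its whole length with the handle, so the cup's axis is at y = +16 mm and the handle points to its -y (away from the toggle). z up.
- mug_stone: Plain grey-blue stoneware mug, 87 mm across, 96 mm high, 123 mm long with its handle, standing loose on the disc of warmer_b (its top about 126 mm above the worktop). Origin: underside, at the middle of its whole length with the handle, so the cup's axis is at y = +19 mm and the handle points to its -y (away from the toggle). z up.

How it is judged:
By the outcome, as a careful person would: the job done as asked, in the order asked, and still so for the second after the job is handed in, with the robot touching nothing.
It also fails if it takes over 29 s, if anything falls off the work surface, if the arm or the gripper's body presses on something with over 40 N, if the wrist force passes 120 N, or if a joint passes its speed limit or range.

## Robot

A 7-joint arm with a two-finger parallel gripper is mounted at the origin on a cart in front of the work surface, level with it; the furniture and walls round the work are solid. World frame = base frame: x ahead of the robot, y to its left, z up, the work surface at z = 0. Lengths are in m, angles in rad, forces in N, time in s.
With the tool pointing down it reaches from about 0.4 to 0.9 m from the base axis. Payload 5.5 kg.
Tool frame: the origin (TCP) lies at the very end of the fingers, on their centre line; the grasp point (between the pads) lies r.hold_point_z behind it (r.hold_point_z is the distance from the TCP to the grasp point, in m); z points along the fingers, y is the line along which they close (so a half turn about z gives the same grasp; the last joint's range is limited). The gripper opens to 85 mm and grips with 20 to 120 N. Pads are 22 mm wide; open, the fingers measure 114 mm over their backs; the gripper's body (76 mm by 85 mm) begins 54 mm behind the grasp point. The pads swing forward as they close: fully open they stand 13 mm farther back than shut.
Start: joints at [-0.935, 0.501, -0.427, 1.55, 0.221, 1.138, -0.21], TCP at [0.237, 0.605, 0.231] pointing down, gripper open.
Joint ranges: [-2.88, 2.88], [-0.31, 2.03], [-1.54, 1.56], [0.2, 2.42], [-1.41, 4.55], [0.19, 2.02], [-2.57, 2.57]. Speed limits (rad/s): [2.57, 2.57, 3.14, 3.14, 3.14, 3.14, 3.14].

## Interface

Orientations are given as a unit quaternion [w, x, y, z].
In Python, from rig import r, cam, job gives the robot as it stands (r), with the cameras (cam) and the job (job).
- The arm moves only by the tool tcp_steps, called after ">>>" as name(argument=value, ...), one argument or row to a line, values as JSON. Schema: {"type":"object","properties":{"rows":{"type":"array","items":{"type":"object","properties":{"trans":{"type":"array","items":{"type":"number"},"minItems":3,"maxItems":3},"turn_vec":{"type":"array","items":{"type":"number"},"minItems":3,"maxItems":3}},"additionalProperties":false},"minItems":1,"maxItems":20},"jaw":{"type":"number"},"clamp_n":{"type":"number"},"only":{"type":"string"},"quiet":{"type":"boolean"},"lines":{"type":"string"}},"required":["rows"],"additionalProperties":false}. rows is a list of rows, 1 to 20 of them, each an object with the fields trans (a list: dx, dy, dz in units of 20 mm), turn_vec (a list: a rotation vector rx, ry, rz in units of 0.25 rad); a field left out counts as zero; each row is the pose to reach, as a shift and turn from the pose commanded when the call began, along the tool's axes at that moment; what a row does not reach only later rows make up. A row lasts 1/10 s, in which the tool goes at most 0.05 m and 0.15 rad, less where a joint would pass 70% of its speed; a pose out of reach is approached as far as the arm can. jaw is the finger opening in m, set as the call begins (left out keeps the last). The fingers move at their own pace and stop on an object; clamp_n is the grip in N (left out, the last holds). Time passes only in rows, so rows that do not move let the fingers close. The tool returns the time, the measured TCP pose, the force, the opening and the grip force at its end. only (a regular expression) keeps the lines of the reply that match it, lines (a string "A,B") keeps lines A to B, and quiet returns only ok. Input that does not fit is refused with a message, and nothing moves.
- r.sense(): the state, without advancing time (a new reading comes with each control period).
- cam.camera(name): name is "side" or "top" or "wrist"; returns the picture (400x640x3 uint8, blue, green, red); there is no depth.
- cam.get_calibration(name): a dict with "K" (3x3 intrinsics, pixels), "rvec" (rotation vector, rad) and "tvec" (3), from world to camera coordinates, as OpenCV has them. Camera axes: x right, y down, z forward; pixel columns grow to the right and rows downward; lengths in m; the calibration is good to about 2 mm. A picture is of the moment at which its call begins: read the wrist's pose just before it. get_calibration takes no time and is no camera call; for the wrist camera it gives the pose at the moment of the call.
- job.finish_job(): hands the job in; it is judged then, once.
The state is a dict: "t": time; "joints": joint angles; "qvel": joint speeds; "tau": joint torques, N m; "eef_pos": TCP position; "ee_rot": TCP orientation; "wrist_force": force on the tool from outside, world axes, zero at the start; "moment": the same for the moment, N m; "grip_width": finger opening in m; "grip_force": force on a finger pad.
Only numpy, scipy, OpenCV 4.12 (cv2) and the standard library are available. Lean on these libraries where they do the work, as an engineer would, in place of code of your own. Each camera call takes 0.05 s, during which the arm holds its last target. There are 200 camera calls.

## Working session

There is one attempt and no reset: what is moved stays moved. The work goes in short steps, Python scripts to look and compute and a tool call to move; the robot and the scene stay as the last step left them, time stands still between calls to the robot, and variables do not carry over. Pictures are saved under pics/ and viewed, at most 10 in all, crops included, and the job is handed in when it is done.

```bash
mkdir -p pics; python3 - <<'E'
from rig import r, cam, job
import cv2,numpy as np
s=r.sense();print(s['t'],s['eef_pos'],s['ee_rot'],r.hold_point_z,s['grip_width'])
for n in('top','side'):
    im=cam.camera(n);cv2.imwrite(f'pics/{n}0.png',im)
    c=cam.get_calibration(n);R=cv2.Rodrigues(np.array(c['rvec']))[0];print(n,(-R.T@np.array(c['tvec']).ravel()).round(3),R[2].round(2))
E
```

```text
0.0 [0.23654775 0.60467756 0.23024121] [-2.16355566e-04  1.85311347e-01  9.82679363e-01 -9.63052812e-04] 0.0187 0.0853407822479384
top [ 0.47  -0.097  0.941] [ 0.09 -0.01 -1.  ]
side [ 0.124 -0.384  0.754] [ 0.51  0.31 -0.8 ]
```

View pics/top0.png

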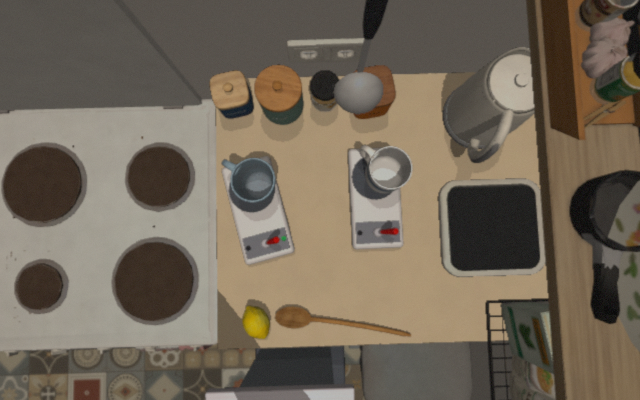

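View pics/side0.png

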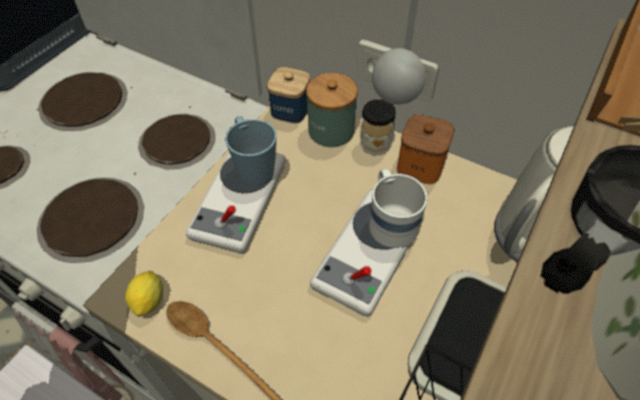

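The blue-banded mug is on the right-hand warmer: top view toggle at about (390,231), side view (360,273). The stone mug's toggle is at (272,240) in the top view. Next I measure the dots and the red bat in both views.

```bash
cat > h.py <<'E'
from rig import r, cam, job
import cv2,numpy as np
def ray(n,uv):
    c=cam.get_calibration(n);R=cv2.Rodrigues(np.array(c['rvec']))[0];t=np.array(c['tvec']).ravel()
    d=R.T@np.linalg.inv(c['K'])@np.array([*uv,1.]);return -R.T@t,d
def plane(n,uv,z):
    o,d=ray(n,uv);return o+d*(z-o[2])/d[2]
def tri(a,b):
    A=[];y=[]
    for n,uv in(('top',a),('side',b)):
        o,d=ray(n,uv);d/=np.linalg.norm(d);P=np.eye(3)-np.outer(d,d);A.append(P);y.append(P@o)
    return np.linalg.lstsq(np.vstack(A),np.hstack(y),rcond=None)[0]
def blobs(im,box):
    x0,y0,x1,y1=box;h=cv2.cvtColor(im,cv2.COLOR_BGR2HSV);H,S,V=cv2.split(h)
    m={'red':((H<8)|(H>172))&(S>150)&(V>70),'green':(H>45)&(H<80)&(S>120),'black':(V<60)&(S<140)}
    o={}
    for k,a in m.items():
        b=np.zeros_like(H);b[y0:y1,x0:x1]=a[y0:y1,x0:x1]
        n,l,st,ce=cv2.connectedComponentsWithStats(b)
        o[k]=[(st[i].tolist(),ce[i].round(1).tolist(),np.argwhere(l==i)[:,::-1]) for i in range(1,n) if st[i,4]>3]
    return o
E
python3 - <<'E'
from h import *
for n,box in(('top',(350,218,402,248)),('side',(318,250,390,308))):
    im=cv2.imread(f'pics/{n}0.png');o=blobs(im,box)
    for k,v in o.items():
        for st,c,p in v:
            print(n,k,st,c,plane(n,c,.03).round(4))
            if k=='red':
                i=np.argsort(p[:,0]);print('ends',p[i[:3]].tolist(),p[i[-4:]].tolist())
    x0,y0,x1,y1=box;cv2.imwrite(f'pics/c_{n}.png',cv2.resize(im[y0-5:y1+5,x0-5:x1+5],None,fx=7,fy=7,interpolation=0))
E
```

```text
top red [381, 228, 17, 6, 80] [389.8, 231.0] [ 0.4803 -0.2461  0.03  ]
ends [[381, 231], [381, 232], [382, 231]] [[397, 232], [397, 231], [397, 229], [397, 233]]
top black [358, 231, 4, 4, 12] [359.5, 232.5] [ 0.479  -0.1811  0.03  ]
side red [351, 267, 20, 12, 127] [361.5, 272.8] [ 0.5004 -0.2333  0.03  ]
ends [[351, 277], [352, 277], [352, 278]] [[369, 272], [369, 273], [370, 270], [370, 271]]
side green [368, 287, 6, 6, 28] [370.8, 289.5] [ 0.4816 -0.2595  0.03  ]
side black [325, 266, 5, 5, 19] [327.0, 267.8] [ 0.4806 -0.1814  0.03  ]
```

```bash
python3 - <<'E'
from h import *
from scipy.spatial.transform import Rotation as Ro
print(tri((394,230.8),(366.5,271)).round(4), 'expect .4814 -.2510 .086')
s=r.sense();q=s['ee_rot'];R=Ro.from_quat([*q[1:],q[0]]).as_matrix();print(R.round(3))
p=np.array(s['eef_pos'])
for w in([.481,-.32,.23],[.481,-.32,.07],[.481,-.16,.07],[.481,-.20,.07]):print(w,(R.T@(np.array(w)-p)).round(3))
# other warmer check
o=blobs(cv2.imread('pics/top0.png'),(240,225,292,262))
for k in('red','black'):
    for st,c,_ in o[k]:print(k,st,c,plane('top',c,.03 if k=='black' else .07).round(3))
E
```

```text
[ 0.4806 -0.2476  0.0791] expect .4814 -.2510 .086
[[-0.931  0.364 -0.001]
 [ 0.364  0.931 -0.002]
 [ 0.    -0.002 -1.   ]]
[0.481, -0.32, 0.23] [-0.564 -0.772  0.002]
[0.481, -0.32, 0.07] [-0.564 -0.772  0.162]
[0.481, -0.16, 0.07] [-0.506 -0.623  0.161]
[0.481, -0.2, 0.07] [-0.521 -0.66   0.162]
red [267, 237, 12, 7, 59] [273.1, 240.3] [ 0.468 -0.001  0.07 ]
black [246, 246, 4, 4, 12] [247.8, 247.7] [0.454 0.058 0.03 ]
```

The rows are not in the units I measure in: shifts go in units of 20 mm and turns go in units of 0.25 rad. I convert before sending: -0.753 m is -37.65, -0.557 m is -27.85, 1.2 rad is 4.8.

>>> tcp_steps(
  rows=[
    {"trans": [-16.9, -9.75, 0], "turn_vec": [0, 0, 2.4]},
    {"trans": [-16.9, -9.75, 0], "turn_vec": [0, 0, 2.4]},
    {"trans": [-16.9, -9.75, 0], "turn_vec": [0, 0, 2.4]},
    {"trans": [-16.9, -9.75, 0], "turn_vec": [0, 0, 2.4]},
    {"trans": [-16.9, -9.75, 0], "turn_vec": [0, 0, 2.4]},
    {"trans": [-16.9, -9.75, 0], "turn_vec": [0, 0, 2.4]},
    {"trans": [-16.9, -9.75, 0], "turn_vec": [0, 0, 2.4]},
    {"trans": [-16.9, -9.75, 0], "turn_vec": [0, 0, 2.4]},
    {"trans": [-27.85, -37.65, 0], "turn_vec": [0, 0, 4.8]},
    {"trans": [-27.85, -37.65, 0], "turn_vec": [0, 0, 4.8]},
    {"trans": [-27.85, -37.65, 0], "turn_vec": [0, 0, 4.8]},
    {"trans": [-27.85, -37.65, 0], "turn_vec": [0, 0, 4.8]},
    {"trans": [-27.85, -37.65, 0], "turn_vec": [0, 0, 4.8]},
    {"trans": [-27.85, -37.65, 0], "turn_vec": [0, 0, 4.8]},
    {"trans": [-27.85, -37.65, 0], "turn_vec": [0, 0, 4.8]},
    {"trans": [-27.85, -37.65, 0], "turn_vec": [0, 0, 4.8]},
    {"trans": [-27.85, -37.65, 0], "turn_vec": [0, 0, 4.8]},
    {"trans": [-27.85, -37.65, 0], "turn_vec": [0, 0, 4.8]},
    {"trans": [-27.85, -37.65, 0], "turn_vec": [0, 0, 4.8]},
    {"trans": [-27.85, -37.65, 0], "turn_vec": [0, 0, 4.8]},
  ],
  jaw=0,
  clamp_n=30,
)

```text
t: 2.1
eef_pos: [0.4807, -0.3006, 0.2311]
ee_rot: [-0.0, 0.708, 0.706, -0.0]
wrist_force: [0.2, -0.2, -0.3]
grip_width: -0.0003
grip_force: 0.0
```

```bash
cat > w.py <<'E'
import sys
from h import *
from scipy.spatial.transform import Rotation as Ro
s=r.sense();q=s['ee_rot'];R=Ro.from_quat([*q[1:],q[0]]).as_matrix();p=np.array(s['eef_pos'])
print(p.round(4),'\n',R.round(3),s['grip_width'],s['t'],np.round(s['joints'],2))
for a in sys.argv[1:]:
    w=np.array(eval(a));print(w,(R.T@(w-p)).round(3))
E
python3 w.py [.481,-.30,.23] [.481,-.30,.065] [.481,-.2,.065]
```

```text
[ 0.4807 -0.3006  0.2311] 
 [[ 0.002  1.    -0.   ]
 [ 1.    -0.002  0.   ]
 [ 0.    -0.    -1.   ]] -0.0002954974891810414 2.1 [ 0.3   0.33  0.26  1.78 -0.1   1.05  0.59]
[ 0.481 -0.3    0.23 ] [0.001 0.    0.001]
[ 0.481 -0.3    0.065] [0.001 0.    0.166]
[ 0.481 -0.2    0.065] [0.101 0.    0.166]
```

Converted, 0.165 m is 8.25, 0.1 m is 5.

>>> tcp_steps(
  rows=[
    {"trans": [0, 0, 2.5]},
    {"trans": [0, 0, 5]},
    {"trans": [0, 0, 7]},
    {"trans": [0, 0, 8.25]},
    {"trans": [0, 0, 8.25]},
    {"trans": [0.5, 0, 8.25]},
    {"trans": [1, 0, 8.25]},
    {"trans": [1.5, 0, 8.25]},
    {"trans": [2, 0, 8.25]},
    {"trans": [2.5, 0, 8.25]},
    {"trans": [3, 0, 8.25]},
    {"trans": [3.5, 0, 8.25]},
    {"trans": [4, 0, 8.25]},
    {"trans": [4, 0, 8.25]},
    {"trans": [4, 0, 8.25]},
  ],
)

```text
t: 3.6
eef_pos: [0.4813, -0.2184, 0.0662]
ee_rot: [-0.0, 0.708, 0.707, -0.0]
wrist_force: [0.3, 1.1, 0.2]
grip_width: -0.0003
grip_force: 0.0
```

```bash
python3 - <<'E'
from h import *
cv2.imwrite('pics/side1.png',cam.camera('side'))
E
```

```text
(no output)
```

View pics/side1.png

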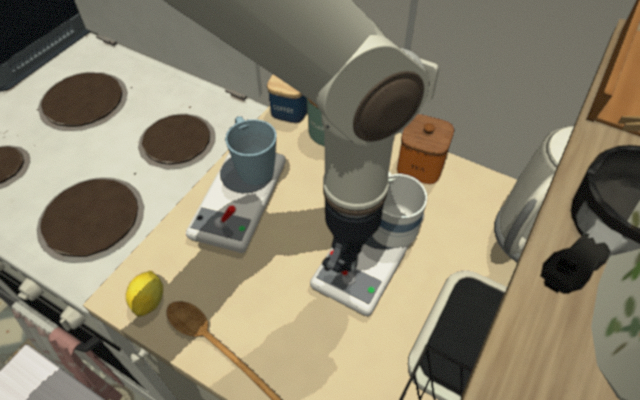

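The side view shows the fingers over the panel at about (345,265), with a bit of red on their left. The other toggle at (228,213) and both mugs are unmoved. I back off to the right, then go up and clear.

Converted, -0.19 m is -9.5, -0.15 m is -7.5.

>>> tcp_steps(
  rows=[
    {"trans": [-1.5, 0, 0]},
    {"trans": [-3, 0, 0]},
    {"trans": [-4, 0, 0]},
    {"trans": [-4, 0, -2.5]},
    {"trans": [-4, 0, -5]},
    {"trans": [-4, 0, -7.5]},
    {"trans": [-4, 0, -9.5]},
    {"trans": [-4, 0, -9.5]},
    {"trans": [-4, 0, -9.5]},
  ],
)

```text
t: 4.55
eef_pos: [0.4816, -0.2993, 0.2573]
ee_rot: [0.001, 0.708, 0.706, 0.001]
wrist_force: [-0.8, -0.3, -0.7]
grip_width: -0.0
grip_force: 0.0
```

```bash
python3 - <<'E'
from h import *
a,b=cam.camera('side'),cam.camera('top')
cv2.imwrite('pics/both2.png',np.hstack([a[80:330,170:450],b[130:280,200:440].repeat(1,0) if 0 else cv2.resize(b[130:280,200:440],(400,250))]))
E
```

```text
(no output)
```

View pics/both2.png

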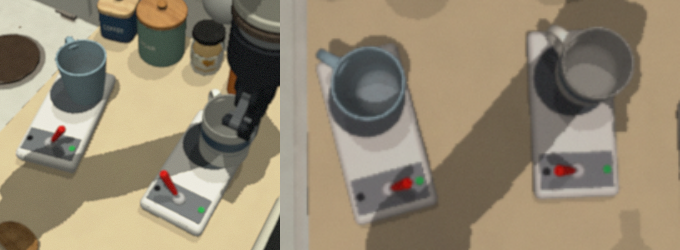

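The combined picture shows warmer_a's toggle leaning to the black dot (top crop, tip at about (560,171)). The other toggle still leans to green (405,184), and both mugs stand in place.

```bash
python3 -c "
from rig import r, cam, job
print(job.finish_job())"
```

```text
the job is handed in; nothing more can be done
None
```

The warmer under the blue-banded mug is switched off, its toggle leaning to the black dot; the other warmer is still on, both mugs stand undisturbed, and the job was handed in at about 4.7 s.

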